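# Slide a label plate out over the end of an inspection ledge

## Robot

A 6-joint arm with a two-finger parallel gripper is mounted at the origin on a cart in front of the work surface, level with it; the furniture and walls round the work are solid. World frame = base frame: x ahead of the robot, y to its left, z up, the work surface at z = 0. Lengths are in m, angles in degrees, forces in N, time in s.
With the tool pointing down it reaches from about 0.375 to 0.9 m from the base axis. Payload 3.1 kg.
Tool frame: the origin (TCP) lies at the very end of the fingers, on their centre line; the grasp point (between the pads) lies 19 mm behind it; z points along the fingers, y is the line along which they close (so a half turn about z gives the same grasp; the last joint's range is limited). The gripper opens to 87 mm and grips with 3 to 60 N. Pads are 19 mm wide; open, the fingers measure 117 mm over their backs; the gripper's body (75 mm by 190 mm) begins 51 mm behind the grasp point.
Start: joints at [-81.675, 30.224, 82.088, -0, 67.689, -10.227], TCP at [0.199, -0.592, 0.223] pointing down, gripper open.
Joint ranges: [-176.69, 176.69], [-43.24, 126.21], [12.49, 139.97], [-82, 262], [0, 151.66], [-163.58, 163.58]. Speed limits (degrees/s): [159.86, 159.86, 180, 180, 180, 180].

## Interface

Orientations are given as a 3x3 rotation matrix whose columns are the frame's x, y, z axes.
In Python, from rig import bot gives the robot as it stands.
- The arm moves only by the tool move_arm, never from a script. Its argument "increments" is a list of rows, each an object with "xyz": the shift along the tool's x, y, z in mm, a list of three; "roll": the turn about the tool's z in rad; "grip": the opening in per cent of the stroke, from 0 (shut) to 100 (fully open). A call has 1 to 5 rows; each row shifts and turns the commanded pose from where the row before left it, along the tool's axes as they then stand; what a row does not reach is not made up. A row lasts 1/12 s, in which the tool goes at most 41.7 mm and 7.16 degrees, less where a joint would pass 70% of its speed; a pose out of reach is approached as far as the arm can. A call is refused whole if a number of a shift passes 41.7 or a number of a turn 0.125, either way. A call with a gripper value outside its range is refused whole. The fingers move at their own pace and stop on an object; the grip force is fixed at half the most. Time passes only in rows, so rows that do not move let the fingers close. It gives the time, the measured TCP pose, the force, the opening and the grip force at its end, in the units of the state.
- bot.read_state(): the state, without advancing time (a new reading comes with each control period).
- bot.capture(name): name is "scene" or "top" or "wrist"; returns (picture, depth): 480x640x3 uint8, red, green, blue; 480x640 float32, m along the optical axis (not along the pixel's ray), 0 where there is no reading.
- bot.camera_model(name): a dict with "intrinsics" (3x3 intrinsics, pixels), "D" ([k1, k2, p1, p2, k3] as OpenCV has them; the pictures are not rectified), "rvec" (rotation vector, rad) and "tvec" (3), from world to camera coordinates, as OpenCV has them; the wrist camera has in their place "tool_from_camera" (4x4, takes a point from camera to tool coordinates, whose origin is the TCP and whose axes are the flange's). Camera axes: x right, y down, z forward; pixel columns grow to the right and rows downward; lengths in m; the calibration is good to about 2 mm. A picture is of the moment at which its call begins: read the wrist's pose just before it. camera_model takes no time and is no camera call.
- bot.hand_in(): hands the job in; it is judged then, once.
Trained networks look in the newest picture that a camera, given by its name, has taken for a name from the list of things; names that differ only in an ending like _2 or _b are one class to them, and where a whole thing is asked for, a point or a joint stands for the part that bears it (a point fixed in the world has none). Each returns a list of dicts, best first, with "conf" (0 to 1); they miss things now and then, are a little off and sometimes report something else, mostly with a low value. They report only what shows in the picture. A call takes as long as a camera call. They do not tell look-alikes from the thing itself.
- bot.spot_in(label, camera): "at" ([x, y, z] in m, in the coordinates of the camera as it stood for that picture, good to about 4 mm: the middle of the surface that is visible of it).
- bot.trace(label, camera): "mask" (480x640 bool, what is visible of it).
The state is a dict: "time_s": time; "joint_positions": joint angles; "qvel": joint speeds; "tau": joint torques, N m; "position": TCP position; "tcp_rot": TCP orientation; "force": force on the tool from outside, world axes, zero at the start; "moment": the same for the moment, N m; "opening": opening from 0.0 (shut) to 1.0 (fully open); "grasp_force": force on a finger pad.
Only numpy, scipy, OpenCV 4.12 (cv2) and the standard library are available. Lean on these libraries where they do the work, as an engineer would, in place of code of your own. Each camera call takes 0.05 s, during which the arm holds its last target. There are 200 camera calls.

## Task

With a fingertip, press the stop pin fully down at the end of the ledge where the micrometer lies. Then push the thin metal plate along the ledge, over the sunken pin, until about 25 mm of it sticks out past that end, lying flat and straight along the ledge, so that its edge can be measured. Do not pick the plate up, leave the other pin up, and leave the things around the ledge where they are.

Things in the scene. Friction and masses are not known exactly. Their poses are not given: they have to be found in the camera images.
- ledge: Fixed grey inspection ledge on the desk, 110 mm (x) by 300 mm (y), its flat deck 40 mm above the desk. Origin: centre of its underside, on the desk; its x axis points away from the robot, its y axis along the ledge to the left. A steel fence 10 mm thick, 14 mm above the deck, runs along its whole far edge (x from +45 to +55 mm); the rest of the deck (x from -55 to +45 mm) is flat and open at both ends (y = +150 and -150 mm) and at the front.
- ledge_end_left (a point): Point on the deck's left end edge (x = -5, y = +150, z = 40 mm in the ledge's frame).
- ledge_end_right (a point): Point on the deck's right end edge (x = -5, y = -150, z = 40 mm in the ledge's frame).
- stop_left (a joint): Round steel stop pin, 14 mm across, at the left end of the deck (18 mm in from the end edge). Joint in m: 0 = up, its top 9 mm above the deck and in the plate's way; 0.009 = flush with the deck; 0.010 = end of travel. Goes down under about 5 N and stays where it is left, no spring.
- stop_left_top (a point): Centre of the top face of the left pin.
- stop_right (a joint): The same pin at the right end of the deck; same values.
- stop_right_top (a point): Centre of the top face of the right pin.
- plate: Loose thin aluminium label plate, 90 mm (x) by 110 mm (y) by 6 mm, about 0.16 kg, a small dark dot in each corner, lying on the deck between the two pins, long side along the ledge and 2 to 6 mm clear of the fence. Origin: centre of its underside; y along its 110 mm length, to the left.
- plate_edge_left (a point): Middle of the plate's left end face (y = +55 mm, half-way up its thickness).
- plate_edge_right (a point): Middle of the plate's right end face (y = -55 mm).
- micrometer: Outside micrometer with a U-shaped frame, 51 by 126 by 19 mm, loose, lying on the desk just beyond one end of the ledge; it tells which end is meant. Origin: centre of its underside.
- loupe: Folding magnifier, 37 by 84 by 15 mm, loose, lying beyond the other end of the ledge. Origin: centre of its underside. Leave it alone.
- v_block: Steel V-block, 45 by 40 by 36 mm, loose, standing behind the ledge (far side), to the left. Leave it alone.
- objective_can: Round screw can, 47 mm across, 52 mm high, loose, standing behind the ledge, to the right. Leave it alone.
- plug_gauge: Plug gauge with a dark handle, 18 by 108 by 16 mm, loose, lying in front of the ledge (robot's side), to the left. Leave it alone.
- gauge_block_1: Small steel gauge block, 9 by 35 by 12 mm, loose, lying in front of the ledge, to the right. Leave it alone.
Things that resemble listed ones, but are neither listed nor needed, are in the scene too. What is shaped like the micrometer but yellow is not meant.

How it is judged (in metres and radians):
On the way, in this order (a step that is already met when the one before it is completed fails the run):
1. the pin at the micrometer's end is pressed down while the plate still lies where it was (((y of micrometer in the frame of ledge above 0 m and value of joint stop_left above 0.008 m) or (y of micrometer in the frame of ledge below 0 m and value of joint stop_right above 0.008 m)) and distance of plate from where it was at the start of the episode below 0.012 m), for 0.1 s.
2. the plate sticks out past that end by 15 mm or more (((y of micrometer in the frame of ledge above 0 m and y of plate_edge_left in the frame of ledge between 0.165 and 0.185 m) or (y of micrometer in the frame of ledge below 0 m and y of plate_edge_right in the frame of ledge between -0.185 and -0.165 m))), for 0.2 s.
At the end, for the whole second after the job is handed in: The plate rests flat and straight (0.1 rad) on the deck, 15 to 35 mm of it past the end where the micrometer lies; that end's pin is down (8 mm or more), the other up (within 3 mm); the six things around are within 20 mm of their starts (((y of micrometer in the frame of ledge above 0 m and y of plate_edge_left in the frame of ledge between 0.165 and 0.185 m and value of joint stop_left above 0.008 m and value of joint stop_right below 0.003 m) or (y of micrometer in the frame of ledge below 0 m and y of plate_edge_right in the frame of ledge between -0.185 and -0.165 m and value of joint stop_right above 0.008 m and value of joint stop_left below 0.003 m)) and angle between the y axis of plate and the y axis of ledge, either way round below 0.1 rad and angle between plate's own z axis and vertical below 0.05 rad and z of plate in the frame of ledge between 0.037 and 0.043 m and linear speed of plate below 0.01 m/s and distance of each of micrometer, loupe, v_block, objective_can, plug_gauge, gauge_block_1 from where it was at the start of the episode below 0.02 m); the robot touches nothing.
It fails at once if the plate is lifted off the deck or tipped (z of plate in the frame of ledge above 0.048 m or angle between plate's own z axis and vertical above 0.15 rad).
It fails at once if the plate falls off the ledge (z of plate in the frame of ledge below 0.03 m).
It fails at once if the pin at the wrong end is pressed ((y of micrometer in the frame of ledge above 0 m and value of joint stop_right above 0.004 m) or (y of micrometer in the frame of ledge below 0 m and value of joint stop_left above 0.004 m)).
It fails at once if a thing around the ledge is displaced by more than 20 mm (distance of any of micrometer, loupe, v_block, objective_can, plug_gauge, gauge_block_1 from where it was at the start of the episode above 0.02 m).
It also fails if it takes over 45 s, if anything falls off the work surface, if the arm or the gripper's body presses on something with over 40 N, if the wrist force passes 120 N, or if a joint passes its speed limit or range.

## Working session

There is one attempt and no reset: what is moved stays moved. The work goes in short steps, Python scripts to look and compute and a tool call to move; the robot and the scene stay as the last step left them, time stands still between calls to the robot, and variables do not carry over. Pictures are saved under pics/ and viewed, at most 10 in all, crops included, and the job is handed in when it is done.

Besides the shell and the picture viewer there is one more tool, called after ">>>" by a JSON object that holds its "method" and its "body", one argument or row to a line. move_arm: Moves the arm, as the interface text tells. Its arguments: {"type":"object","properties":{"increments":{"type":"array"}},"required":["increments"]}

```bash
mkdir -p pics; cat > h.py <<'E'
from rig import bot
import numpy as np, cv2
def pose(n,st=None):
    m=bot.camera_model(n)
    if n=="wrist":
        T=np.eye(4);T[:3,:3]=np.array(st["tcp_rot"]);T[:3,3]=st["position"]
        return m,T@np.array(m["tool_from_camera"])
    R=cv2.Rodrigues(np.array(m["rvec"],float))[0];T=np.eye(4);T[:3,:3]=R.T;T[:3,3]=-R.T@np.array(m["tvec"]).ravel();return m,T
def cloud(n):
    st=bot.read_state();im,d=bot.capture(n);m,T=pose(n,st)
    v,u=np.mgrid[:480,:640]
    p=cv2.undistortPoints(np.stack([u,v],-1).reshape(-1,1,2).astype(float),np.array(m["intrinsics"],float),np.array(m["D"],float)).reshape(480,640,2)
    P=np.dstack([p*d[...,None],d])@T[:3,:3].T+T[:3,3];P[d==0]=np.nan
    return im,P,T
E
python3 - <<'E'
from h import *
for n in ("top","scene"):
    im,P,T=cloud(n);cv2.imwrite(f"pics/{n}0.png",im[...,::-1]);np.save(f"{n}.npy",P)
    for l in "ledge plate stop_left_top stop_right_top micrometer loupe v_block objective_can plug_gauge gauge_block_1 ledge_end_left".split():
        try: print(n,l,[(np.round(T[:3,:3]@np.array(o["at"])+T[:3,3],3).tolist(),round(o["conf"],2)) for o in bot.spot_in(l,n)[:4]])
        except Exception as e: print(l,e)
print(bot.read_state())
E
```

```text
top ledge [([0.512, -0.073, 0.042], 0.82)]
top plate [([0.498, -0.066, 0.047], 0.82)]
top stop_left_top [([0.508, 0.063, 0.048], 0.43)]
top stop_right_top [([0.502, -0.078, 0.043], 0.6), ([0.5, -0.202, 0.049], 0.42)]
top micrometer [([0.638, 0.158, 0.009], 0.74), ([0.506, 0.062, 0.048], 0.67), ([0.481, -0.275, 0.016], 0.59), ([0.501, -0.075, 0.045], 0.28)]
top loupe [([0.511, 0.141, 0.018], 0.66)]
top v_block [([0.612, 0.006, 0.029], 0.93)]
top objective_can [([0.61, -0.134, 0.049], 0.78)]
top plug_gauge [([0.435, 0.017, 0.013], 0.82)]
top gauge_block_1 [([0.426, -0.116, 0.014], 0.6), ([0.508, 0.064, 0.045], 0.56)]
top ledge_end_left [([0.513, -0.073, 0.042], 0.61)]
scene ledge [([0.51, 0.061, 0.048], 0.66), ([0.506, 0.006, 0.047], 0.64), ([0.422, -0.112, 0.011], 0.41)]
scene plate [([0.501, -0.065, 0.047], 0.95)]
scene stop_left_top [([0.498, -0.198, 0.045], 0.49)]
scene stop_right_top [([0.504, -0.2, 0.045], 0.42)]
scene micrometer [([0.487, -0.276, 0.013], 0.77), ([0.643, 0.161, 0.014], 0.74)]
scene loupe [([0.51, 0.14, 0.007], 0.66)]
scene v_block [([0.612, 0.013, 0.027], 0.96)]

[... 306 characters left out ...]
079845e-05,
        6.76874185e+01, -1.02267430e+01]), 'qvel': array([-0.02956744, -0.09855283,  0.01144346, -0.05597819, -0.05079533,
       -0.02688069]), 'tau': array([ 3.60960303e-04, -4.40022898e+01, -1.76985186e+01,  6.34474517e-02,
        5.04020008e-02, -1.80105991e-05]), 'position': array([ 0.19888979, -0.59250865,  0.2225618 ]), 'tcp_rot': array([[ 9.48033306e-01,  3.18171102e-01,  6.95315570e-06],
       [ 3.18171102e-01, -9.48033305e-01, -5.58443289e-05],
       [-1.11762285e-05,  5.51545770e-05, -9.99999998e-01]]), 'force': array([-0.16145467,  1.01975152, -0.17496967]), 'moment': array([ 0.01748752, -0.0320283 ,  0.01010122]), 'grasp_force': 0.0, 'opening': 0.9989602630252453}
```

View pics/top0.png

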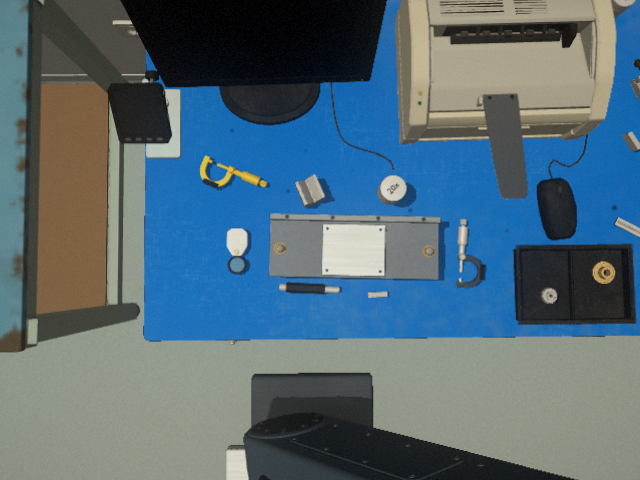

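View pics/scene0.png

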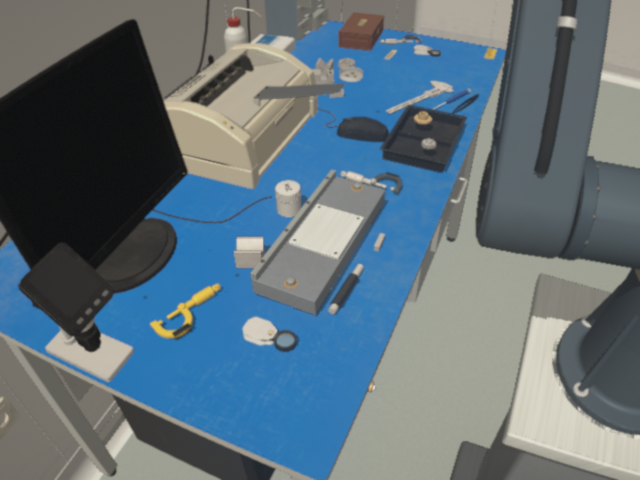

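The grey micrometer is at top pixel (466,252), beyond the right end. The yellow look-alike at (232,172) isn't meant. The two pins look alike at (280,247) on the left and (429,251) on the right, so I choose the right one. Next I'll measure the ledge and plate and check that choice in a crop.

```bash
python3 - <<'E'
from h import *
P=np.load("top.npy");im=cv2.imread("pics/top0.png")
Z=P[...,2];box=(P[...,0]>.42)&(P[...,0]<.6)&(P[...,1]>-.25)&(P[...,1]<.12)
for lo,hi,n in((.03,.062,"all"),(.0505,.062,"fence"),):
    m=box&(Z>lo)&(Z<hi);r=cv2.minAreaRect(P[m][:,:2].astype(np.float32)*1000);print(n,m.sum(),r)
bot.capture("top")
o=bot.trace("plate","top")[0]["mask"];print("plate",cv2.minAreaRect(P[o&(Z>.03)][:,:2].astype(np.float32)*1000),np.nanmedian(Z[o]))
# plate by brightness
b=box&(im.min(-1)>190)&(Z>.035)&(Z<.055);print("bright",b.sum(),cv2.minAreaRect(P[b][:,:2].astype(np.float32)*1000))
hsv=cv2.cvtColor(im,cv2.COLOR_BGR2HSV);c=box&(hsv[...,0]<25)&(hsv[...,1]>80)&(Z>.03)
for s in(P[...,1]>0,P[...,1]<-.1): print("pin",(c&s).sum(),np.nanmean(P[c&s],0))
cv2.imwrite("pics/crop.png",cv2.resize(im[200:300,260:500],None,fx=3.3,fy=3.3))
E
```

```text
all 10764 ((527.7091064453125, -72.69044494628906), (299.9525146484375, 149.5509490966797), 88.31861877441406)
fence 1125 ((524.9922485351562, -79.08749389648438), (132.67214965820312, 292.92132568359375), 9.568459510803223)
plate ((502.3963928222656, -72.24142456054688), (112.60286712646484, 92.6323471069336), 89.20377349853516) 0.04635367485813613
bright 2990 ((530.5178833007812, -82.29324340820312), (129.34950256347656, 143.26332092285156), 87.86357116699219)
pin 60 [0.50784497 0.05986691 0.04100979]
pin 55 [ 0.4997052  -0.2032074   0.04117771]
```

View pics/crop.png

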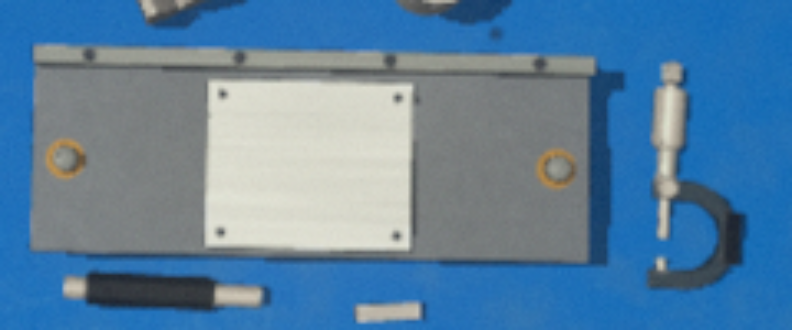

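The crop shows the right pin at (557,168) next to the grey micrometer, with the plate centred between the pins and about parallel to the fence. The ledge yaw is about -1.8°. I'll turn the tool so its y axis lies along the ledge's x, which makes tool x point left along the ledge.

>>> {"method": "move_arm", "body": {
  "increments": [
    {"xyz": [0,0,0],"roll": -0.1217,"grip": 0},
    {"xyz": [0,0,0],"roll": -0.1217,"grip": 0},
    {"xyz": [0,0,0],"roll": -0.1217,"grip": 0},
    {"xyz": [0,0,0],"roll": -0.1217,"grip": 0},
    {"xyz": [0,0,0],"roll": -0.1217,"grip": 0}
  ]
}}

```text
time_s: 1.72
position: [0.1989, -0.5925, 0.2226]
tcp_rot: [[0.591, 0.807, -0.0], [0.807, -0.591, -0.0], [-0.0, 0.0, -1.0]]
force: [-0.1, 0.2, 0.3]
opening: 0.708
grasp_force: 0.0
```

>>> {"method": "move_arm", "body": {
  "increments": [
    {"xyz": [0,0,0],"roll": -0.1217,"grip": 0},
    {"xyz": [0,0,0],"roll": -0.1217,"grip": 0},
    {"xyz": [0,0,0],"roll": -0.1217,"grip": 0},
    {"xyz": [0,0,0],"roll": -0.1217,"grip": 0},
    {"xyz": [0,0,0],"roll": -0.1217,"grip": 0}
  ]
}}

```text
time_s: 2.13
position: [0.1989, -0.5925, 0.2225]
tcp_rot: [[0.024, 1.0, -0.0], [1.0, -0.024, 0.0], [0.0, -0.0, -1.0]]
force: [-0.6, 0.4, 0.3]
opening: 0.323
grasp_force: 0.0
```

>>> {"method": "move_arm", "body": {
  "increments": [
    {"xyz": [28.4,20.6,0],"roll": 0,"grip": 0},
    {"xyz": [28.4,20.6,0],"roll": 0,"grip": 0},
    {"xyz": [28.4,20.6,0],"roll": 0,"grip": 0},
    {"xyz": [28.4,20.6,0],"roll": 0,"grip": 0},
    {"xyz": [28.4,20.6,0],"roll": 0,"grip": 0}
  ]
}}

```text
time_s: 2.55
position: [0.3068, -0.4524, 0.2226]
tcp_rot: [[0.031, 1.0, 0.0], [1.0, -0.031, -0.0], [-0.0, 0.0, -1.0]]
force: [0.1, -0.4, -0.7]
opening: 0.02
grasp_force: 0.0
```

>>> {"method": "move_arm", "body": {
  "increments": [
    {"xyz": [28.4,20.6,0],"roll": 0,"grip": 0},
    {"xyz": [28.4,20.6,0],"roll": 0,"grip": 0},
    {"xyz": [28.4,20.6,0],"roll": 0,"grip": 0},
    {"xyz": [28.4,20.6,0],"roll": 0,"grip": 0},
    {"xyz": [0,0,0],"roll": 0,"grip": 0}
  ]
}}

```text
time_s: 2.97
position: [0.3943, -0.3371, 0.2226]
tcp_rot: [[0.025, 1.0, 0.001], [1.0, -0.025, 0.004], [0.004, 0.001, -1.0]]
force: [-0.6, -0.6, -0.4]
opening: 0.007
grasp_force: 0.0
```

>>> {"method": "move_arm", "body": {
  "increments": [
    {"xyz": [25,20.6,14],"roll": 0,"grip": 0},
    {"xyz": [25,20.6,14],"roll": 0,"grip": 0},
    {"xyz": [25,20.6,14],"roll": 0,"grip": 0},
    {"xyz": [25,20.6,14],"roll": 0,"grip": 0},
    {"xyz": [25,20.6,14],"roll": 0,"grip": 0}
  ]
}}

```text
time_s: 3.38
position: [0.4995, -0.2203, 0.1522]
tcp_rot: [[0.031, 1.0, 0.001], [1.0, -0.031, -0.001], [-0.001, 0.001, -1.0]]
force: [1.7, -0.4, -0.5]
opening: 0.003
grasp_force: 0.0
```

>>> {"method": "move_arm", "body": {
  "increments": [
    {"xyz": [0,0,0],"roll": 0,"grip": 0},
    {"xyz": [0,0,0],"roll": 0,"grip": 0}
  ]
}}

```text
time_s: 3.55
position: [0.4988, -0.2196, 0.1517]
tcp_rot: [[0.027, 1.0, -0.002], [1.0, -0.027, 0.001], [0.001, -0.002, -1.0]]
force: [0.7, -0.5, -0.3]
opening: 0.006
grasp_force: 0.0
```

```bash
cat > look.py <<'E'
from h import *
import sys
im,P,T=cloud("wrist");cv2.imwrite(f"pics/{sys.argv[1]}.png",im[...,::-1]);np.save("w.npy",P)
st=bot.read_state();print(st["time_s"],st["position"],st["tcp_rot"].round(4).tolist())
for l in sys.argv[2:]:
    for o in bot.spot_in(l,"wrist")[:3]: print(l,(T[:3,:3]@np.array(o["at"])+T[:3,3]).round(4),round(o["conf"],2))
    for o in bot.trace(l,"wrist")[:3]:
        q=P[o["mask"]];v,u=np.nonzero(o["mask"]);print("  trace px",u.mean().round(),v.mean().round(),u.min(),u.max(),v.min(),v.max(),np.nanmedian(q,0).round(4),o["conf"])
E
python3 look.py w1 stop_right_top plate
```

```text
3.6 [ 0.49860543 -0.22084868  0.15234025] [[0.0284, 0.9996, -0.0006], [0.9996, -0.0284, -0.0003], [-0.0003, -0.0006, -1.0]]
stop_right_top [ 0.5039 -0.2004  0.0454] 0.9
stop_right_top [ 0.5126 -0.1638  0.0406] 0.19
  trace px 326.0 218.0 316 335 208 228 [ 0.5031 -0.2027  0.0489] 0.81
plate [ 0.5081 -0.0988  0.0507] 0.95
  trace px 325.0 48.0 250 401 0 97 [ 0.5055 -0.097   0.0464] 0.92
```

View pics/w1.png

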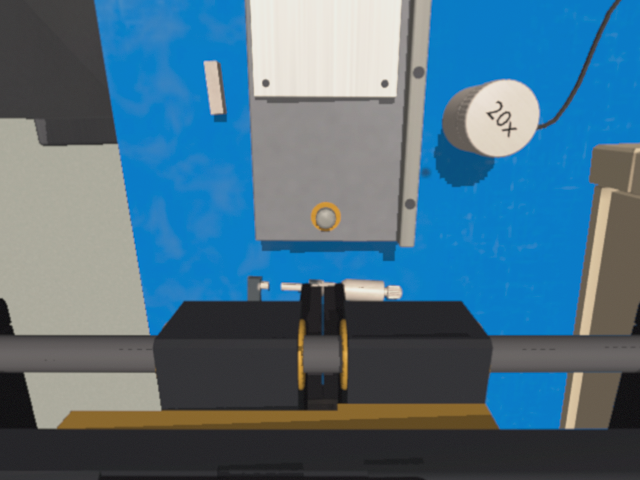

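The picture shows the right pin at (326,218), the plate edge at row 97, and the fingers clear of the micrometer. I'll move over the pin and go down.

>>> {"method": "move_arm", "body": {
  "increments": [
    {"xyz": [17.5,3.5,10],"roll": 0,"grip": 0},
    {"xyz": [0,0,30],"roll": 0,"grip": 0},
    {"xyz": [0,0,30],"roll": 0,"grip": 0},
    {"xyz": [0,0,20],"roll": 0,"grip": 0},
    {"xyz": [0,0,0],"roll": 0,"grip": 0}
  ]
}}

```text
time_s: 4.22
position: [0.4999, -0.203, 0.0596]
tcp_rot: [[0.032, 0.999, -0.006], [0.999, -0.032, 0.004], [0.004, -0.006, -1.0]]
force: [-0.8, 0.1, -0.2]
opening: 0.006
grasp_force: 0.0
```

>>> {"method": "move_arm", "body": {
  "increments": [
    {"xyz": [0,0,3],"roll": 0,"grip": 0},
    {"xyz": [0,0,3],"roll": 0,"grip": 0},
    {"xyz": [0,0,3],"roll": 0,"grip": 0},
    {"xyz": [0,0,2],"roll": 0,"grip": 0},
    {"xyz": [0,0,0],"roll": 0,"grip": 0}
  ]
}}

```text
time_s: 4.63
position: [0.5029, -0.2037, 0.0522]
tcp_rot: [[0.03, 1.0, 0.001], [1.0, -0.03, -0.001], [-0.001, 0.001, -1.0]]
force: [0.0, 1.4, -0.7]
opening: 0.006
grasp_force: 0.0
```

>>> {"method": "move_arm", "body": {
  "increments": [
    {"xyz": [0,0,2],"roll": 0,"grip": 0},
    {"xyz": [0,0,2],"roll": 0,"grip": 0},
    {"xyz": [0,0,2],"roll": 0,"grip": 0},
    {"xyz": [0,0,2],"roll": 0,"grip": 0},
    {"xyz": [0,0,0],"roll": 0,"grip": 0}
  ]
}}

```text
time_s: 5.05
position: [0.503, -0.2036, 0.0436]
tcp_rot: [[0.03, 1.0, 0.001], [1.0, -0.03, -0.001], [-0.001, 0.001, -1.0]]
force: [-0.1, -0.8, 2.2]
opening: 0.006
grasp_force: 1.1
```

>>> {"method": "move_arm", "body": {
  "increments": [
    {"xyz": [0,0,1],"roll": 0,"grip": 0},
    {"xyz": [0,0,1],"roll": 0,"grip": 0},
    {"xyz": [0,0,0],"roll": 0,"grip": 0}
  ]
}}

```text
time_s: 5.3
position: [0.5031, -0.2036, 0.0416]
tcp_rot: [[0.03, 1.0, 0.001], [1.0, -0.03, -0.001], [-0.001, 0.001, -1.0]]
force: [0.5, -1.4, 3.6]
opening: 0.008
grasp_force: 1.3
```

>>> {"method": "move_arm", "body": {
  "increments": [
    {"xyz": [0,0,1],"roll": 0,"grip": 0},
    {"xyz": [0,0,1],"roll": 0,"grip": 0},
    {"xyz": [0,0,0],"roll": 0,"grip": 0}
  ]
}}

```text
time_s: 5.55
position: [0.5031, -0.2036, 0.0404]
tcp_rot: [[0.03, 1.0, 0.001], [1.0, -0.03, -0.001], [-0.001, 0.001, -1.0]]
force: [-0.1, 0.3, 9.6]
opening: 0.008
grasp_force: 4.8
```

>>> {"method": "move_arm", "body": {
  "increments": [
    {"xyz": [0,0,0.7],"roll": 0,"grip": 0},
    {"xyz": [0,0,0],"roll": 0,"grip": 0},
    {"xyz": [0,0,0],"roll": 0,"grip": 0}
  ]
}}

```text
time_s: 5.8
position: [0.5031, -0.2036, 0.0404]
tcp_rot: [[0.03, 1.0, 0.001], [1.0, -0.03, -0.001], [-0.001, 0.001, -1.0]]
force: [-0.6, 1.3, 14.5]
opening: 0.002
grasp_force: 7.2
```

The deck is contacted at z≈0.0404 with rising force, so the pin is flush. I'll lift, travel to the plate's left side, and open the fingers partly for a two-point push.

>>> {"method": "move_arm", "body": {
  "increments": [
    {"xyz": [0,0,-20],"roll": 0,"grip": 0},
    {"xyz": [0,0,-30],"roll": 0,"grip": 0},
    {"xyz": [0,0,-40],"roll": 0,"grip": 20},
    {"xyz": [35,0,0],"roll": 0,"grip": 40},
    {"xyz": [36,0,0],"roll": 0,"grip": 40}
  ]
}}

```text
time_s: 6.22
position: [0.5063, -0.1339, 0.1308]
tcp_rot: [[0.034, 0.999, 0.005], [0.999, -0.034, -0.002], [-0.002, 0.005, -1.0]]
force: [0.0, 1.2, -0.7]
opening: 0.154
grasp_force: 0.0
```

>>> {"method": "move_arm", "body": {
  "increments": [
    {"xyz": [36,0,0],"roll": 0,"grip": 40},
    {"xyz": [35,0,0],"roll": 0,"grip": 40},
    {"xyz": [35,0,0],"roll": 0,"grip": 40},
    {"xyz": [35,0,0],"roll": 0,"grip": 40},
    {"xyz": [0,0,0],"roll": 0,"grip": 40}
  ]
}}

```text
time_s: 6.63
position: [0.5063, 0.0143, 0.128]
tcp_rot: [[0.025, 1.0, -0.005], [1.0, -0.025, 0.003], [0.003, -0.005, -1.0]]
force: [-0.6, -0.1, -0.3]
opening: 0.391
grasp_force: 0.0
```

>>> {"method": "move_arm", "body": {
  "increments": [
    {"xyz": [0,0,0],"roll": 0,"grip": 40},
    {"xyz": [0,0,0],"roll": 0,"grip": 40}
  ]
}}

```text
time_s: 6.8
position: [0.5085, 0.0085, 0.1284]
tcp_rot: [[0.029, 1.0, -0.001], [1.0, -0.029, -0.0], [-0.0, -0.001, -1.0]]
force: [1.2, -0.4, -0.5]
opening: 0.397
grasp_force: 0.0
```

```bash
python3 look.py w2 plate stop_left_top; python3 - <<'E'
from h import *
im,P,T=cloud("top");cv2.imwrite("pics/top1.png",cv2.resize(im[200:300,260:500,::-1],None,fx=3.3,fy=3.3))
E
```

```text
6.85 [0.50875527 0.0078314  0.12848996] [[0.0305, 0.9995, -0.0008], [0.9995, -0.0305, -0.0002], [-0.0002, -0.0008, -1.0]]
plate [ 0.5084 -0.0513  0.0524] 0.82
plate [0.5194 0.0337 0.0386] 0.42
stop_left_top [0.5122 0.064  0.0496] 0.62
  trace px 322.0 169.0 311 332 158 180 [0.5112 0.0609 0.0489] 0.62
```

View pics/w2.png

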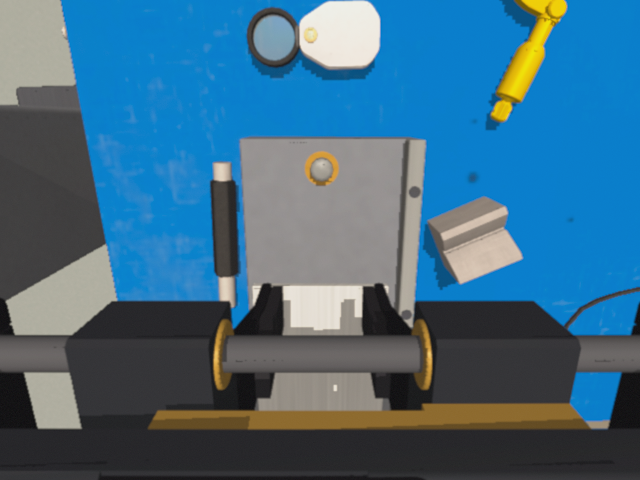

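View pics/top1.png

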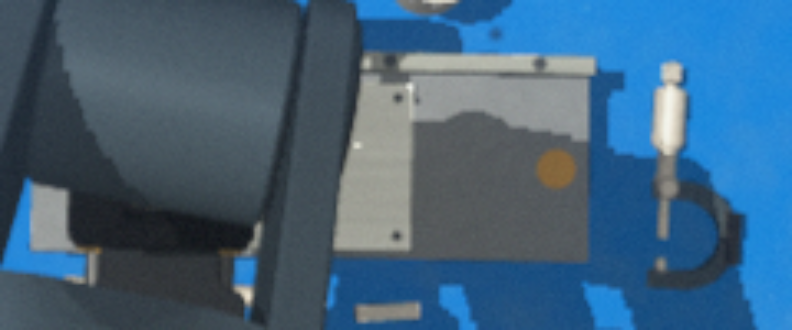

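The right pin now shows only as a flat brass disc at (556,168), so it's down. In the wrist view the plate's left edge is at row ~285 and the left pin is up at (321,169). I'll measure that edge in the depth picture.

```bash
python3 - <<'E'
import numpy as np,cv2
P=np.load("w.npy");im=cv2.imread("pics/w2.png").astype(int).sum(-1)
for c in(290,300,325,350,360):
    r=range(272,296);g=[im[k+1,c]-im[k-1,c] for k in r];k=r[int(np.argmax(g))];print(c,k,P[k+2,c].round(4),P[k-4,c].round(4))
E
```

```text
290 285 [ 0.4881 -0.0158  0.046 ] [ 0.4879 -0.0135  0.0413]
300 285 [ 0.4947 -0.0159  0.0461] [ 0.4944 -0.0142  0.0401]
325 285 [ 0.5111 -0.0157  0.0478] [ 0.5112 -0.0147  0.04  ]
350 285 [ 0.5274 -0.0164  0.0473] [ 0.528  -0.0155  0.0392]
360 285 [ 0.534  -0.0168  0.0468] [ 0.5346 -0.0153  0.04  ]
```

>>> {"method": "move_arm", "body": {
  "increments": [
    {"xyz": [0,0,35],"roll": 0,"grip": 40},
    {"xyz": [0,0,35],"roll": 0,"grip": 40},
    {"xyz": [0,0,10],"roll": 0,"grip": 40},
    {"xyz": [0,0,0],"roll": 0,"grip": 40},
    {"xyz": [0,0,0],"roll": 0,"grip": 40}
  ]
}}

```text
time_s: 7.52
position: [0.5089, 0.0082, 0.0488]
tcp_rot: [[0.031, 1.0, -0.001], [1.0, -0.031, 0.0], [0.0, -0.001, -1.0]]
force: [-0.1, -0.1, 1.2]
opening: 0.401
grasp_force: 0.0
```

>>> {"method": "move_arm", "body": {
  "increments": [
    {"xyz": [0,0,3],"roll": 0,"grip": 40},
    {"xyz": [0,0,2.5],"roll": 0,"grip": 40},
    {"xyz": [0,0,0],"roll": 0,"grip": 40},
    {"xyz": [0,0,0],"roll": 0,"grip": 40}
  ]
}}

```text
time_s: 7.85
position: [0.5095, 0.0085, 0.0442]
tcp_rot: [[0.03, 1.0, 0.002], [1.0, -0.03, -0.0], [-0.0, 0.002, -1.0]]
force: [0.3, -0.2, 0.2]
opening: 0.401
grasp_force: 0.0
```

>>> {"method": "move_arm", "body": {
  "increments": [
    {"xyz": [0,0,1.8],"roll": 0,"grip": 40},
    {"xyz": [0,0,0],"roll": 0,"grip": 40},
    {"xyz": [-4,0,0],"roll": 0,"grip": 40},
    {"xyz": [-4,0,0],"roll": 0,"grip": 40},
    {"xyz": [-3,0,0],"roll": 0,"grip": 40}
  ]
}}

```text
time_s: 8.27
position: [0.5087, -0.0029, 0.0416]
tcp_rot: [[0.03, 1.0, 0.0], [1.0, -0.03, -0.0], [-0.0, 0.0, -1.0]]
force: [0.6, -0.2, 0.0]
opening: 0.395
grasp_force: 0.0
```

>>> {"method": "move_arm", "body": {
  "increments": [
    {"xyz": [-3,0,0],"roll": 0,"grip": 40},
    {"xyz": [-3,0,0],"roll": 0,"grip": 40},
    {"xyz": [-3,0,0],"roll": 0,"grip": 40},
    {"xyz": [-3,0,0],"roll": 0,"grip": 40},
    {"xyz": [-3,0,0],"roll": 0,"grip": 40}
  ]
}}

```text
time_s: 8.68
position: [0.5081, -0.0176, 0.0415]
tcp_rot: [[0.03, 1.0, -0.0], [1.0, -0.03, 0.0], [0.0, -0.0, -1.0]]
force: [0.6, 1.5, 0.1]
opening: 0.402
grasp_force: 0.8
```

Contact is made, with 1.5 N of friction. I keep pushing.

>>> {"method": "move_arm", "body": {
  "increments": [
    {"xyz": [-5,0,0],"roll": 0,"grip": 40},
    {"xyz": [-5,0,0],"roll": 0,"grip": 40},
    {"xyz": [-5,0,0],"roll": 0,"grip": 40},
    {"xyz": [-5,0,0],"roll": 0,"grip": 40},
    {"xyz": [-5,0,0],"roll": 0,"grip": 40}
  ]
}}

```text
time_s: 9.1
position: [0.5074, -0.043, 0.0415]
tcp_rot: [[0.03, 1.0, -0.0], [1.0, -0.03, -0.0], [-0.0, -0.0, -1.0]]
force: [0.2, 0.8, -0.9]
opening: 0.4
grasp_force: 0.8
```

>>> {"method": "move_arm", "body": {
  "increments": [
    {"xyz": [-5,0,0],"roll": 0,"grip": 40},
    {"xyz": [-5,0,0],"roll": 0,"grip": 40},
    {"xyz": [-5,0,0],"roll": 0,"grip": 40},
    {"xyz": [-5,0,0],"roll": 0,"grip": 40},
    {"xyz": [-5,0,0],"roll": 0,"grip": 40}
  ]
}}

```text
time_s: 9.52
position: [0.5066, -0.0679, 0.0415]
tcp_rot: [[0.03, 1.0, -0.0], [1.0, -0.03, 0.0], [0.0, -0.0, -1.0]]
force: [-0.4, 2.1, 1.0]
opening: 0.399
grasp_force: 0.8
```

>>> {"method": "move_arm", "body": {
  "increments": [
    {"xyz": [-5,0,0],"roll": 0,"grip": 40},
    {"xyz": [-5,0,0],"roll": 0,"grip": 40},
    {"xyz": [-4,0,0],"roll": 0,"grip": 40},
    {"xyz": [-3,0,0],"roll": 0,"grip": 40},
    {"xyz": [0,0,0],"roll": 0,"grip": 40}
  ]
}}

```text
time_s: 9.93
position: [0.5063, -0.0852, 0.0415]
tcp_rot: [[0.03, 1.0, 0.0], [1.0, -0.03, -0.001], [-0.001, 0.0, -1.0]]
force: [0.7, -0.5, -0.6]
opening: 0.396
grasp_force: 0.0
```

```bash
python3 - <<'E'
from h import *
im,P,T=cloud("top");cv2.imwrite("pics/top2.png",cv2.resize(im[200:300,260:500,::-1],None,fx=3.3,fy=3.3));print(bot.read_state()["position"])
E
```

```text
[ 0.50637089 -0.0849848   0.04156107]
```

View pics/top2.png

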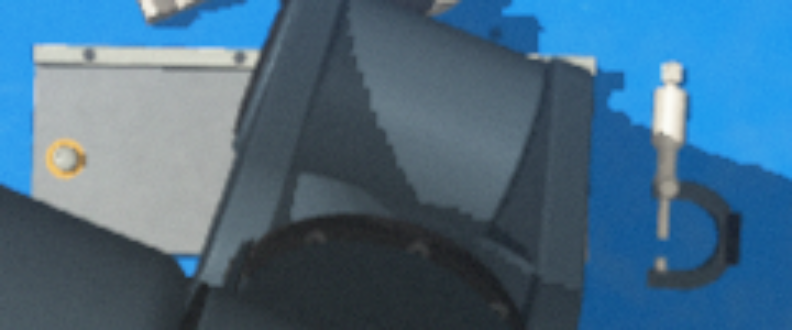

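The arm hides the plate. Nothing sticks out past the end at column 590 yet, as expected. I'll push 36 mm more, back off and look.

>>> {"method": "move_arm", "body": {
  "increments": [
    {"xyz": [-4,0,0],"roll": 0,"grip": 40},
    {"xyz": [-5,0,0],"roll": 0,"grip": 40},
    {"xyz": [-5,0,0],"roll": 0,"grip": 40},
    {"xyz": [-5,0,0],"roll": 0,"grip": 40},
    {"xyz": [-5,0,0],"roll": 0,"grip": 40}
  ]
}}

```text
time_s: 10.4
position: [0.5054, -0.1089, 0.0415]
tcp_rot: [[0.03, 1.0, -0.0], [1.0, -0.03, 0.0], [0.0, -0.0, -1.0]]
force: [-0.1, 2.1, -0.2]
opening: 0.401
grasp_force: 0.8
```

>>> {"method": "move_arm", "body": {
  "increments": [
    {"xyz": [-4,0,0],"roll": 0,"grip": 40},
    {"xyz": [-3,0,0],"roll": 0,"grip": 40},
    {"xyz": [-3,0,0],"roll": 0,"grip": 40},
    {"xyz": [-2,0,0],"roll": 0,"grip": 40},
    {"xyz": [0,0,0],"roll": 0,"grip": 40}
  ]
}}

```text
time_s: 10.82
position: [0.5052, -0.121, 0.0415]
tcp_rot: [[0.03, 1.0, 0.0], [1.0, -0.03, -0.0], [-0.0, 0.0, -1.0]]
force: [-0.7, 0.2, -0.9]
opening: 0.397
grasp_force: 0.0
```

>>> {"method": "move_arm", "body": {
  "increments": [
    {"xyz": [0,0,0],"roll": 0,"grip": 40},
    {"xyz": [8,0,0],"roll": 0,"grip": 40},
    {"xyz": [8,0,0],"roll": 0,"grip": 40},
    {"xyz": [0,0,-25],"roll": 0,"grip": 40},
    {"xyz": [0,0,-35],"roll": 0,"grip": 40}
  ]
}}

```text
time_s: 11.23
position: [0.5029, -0.102, 0.0995]
tcp_rot: [[0.029, 1.0, -0.008], [1.0, -0.029, 0.003], [0.003, -0.008, -1.0]]
force: [0.6, -1.2, 0.3]
opening: 0.4
grasp_force: 0.0
```

>>> {"method": "move_arm", "body": {
  "increments": [
    {"xyz": [20,0,-30],"roll": 0,"grip": 40},
    {"xyz": [35,0,-10],"roll": 0,"grip": 40},
    {"xyz": [35,0,0],"roll": 0,"grip": 40},
    {"xyz": [35,0,0],"roll": 0,"grip": 40},
    {"xyz": [35,0,0],"roll": 0,"grip": 40}
  ]
}}

```text
time_s: 11.65
position: [0.5099, 0.0579, 0.1421]
tcp_rot: [[0.03, 1.0, 0.001], [1.0, -0.03, -0.0], [0.0, 0.001, -1.0]]
force: [0.9, 0.1, -0.9]
opening: 0.401
grasp_force: 0.0
```

```bash
python3 - <<'E'
from h import *
im,P,T=cloud("top");np.save("top3.npy",P);cv2.imwrite("pics/top3f.png",im[...,::-1]);cv2.imwrite("pics/top3.png",cv2.resize(im[200:300,260:500,::-1],None,fx=3.3,fy=3.3,interpolation=cv2.INTER_CUBIC));print(bot.read_state()["position"])
Z=P[...,2]
for r in bot.trace("plate","top")[:1]: print(cv2.minAreaRect(P[r["mask"]&(Z>.035)][:,:2].astype(np.float32)*1000),np.nanmedian(P[r["mask"]],0))
E
```

```text
[0.50891041 0.06373684 0.14194921]
((498.851318359375, -185.4932861328125), (111.57402038574219, 89.90238952636719), 88.12564849853516) [ 0.49778209 -0.18602104  0.04625268]
```

View pics/top3.png

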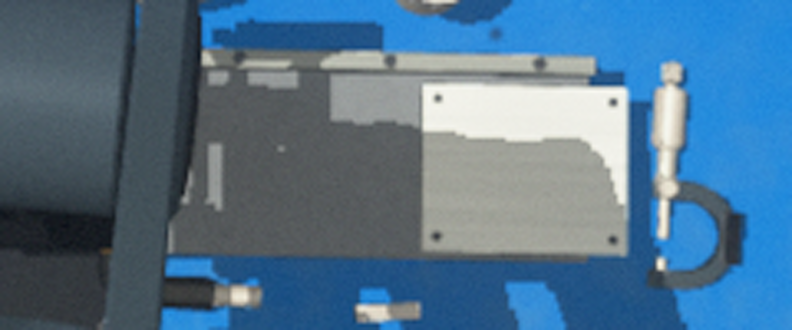

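The plate is straight and sticks out about 19–20 mm (right edge at column 627, ledge end at 590). I'll push about 5 mm more to reach the nominal 25.

>>> {"method": "move_arm", "body": {
  "increments": [
    {"xyz": [-33,0,0],"roll": 0,"grip": 40},
    {"xyz": [-33,0,0],"roll": 0,"grip": 40},
    {"xyz": [-33,0,0],"roll": 0,"grip": 40},
    {"xyz": [-33,0,0],"roll": 0,"grip": 40},
    {"xyz": [-33,0,0],"roll": 0,"grip": 40}
  ]
}}

```text
time_s: 12.17
position: [0.5048, -0.1106, 0.1415]
tcp_rot: [[0.029, 1.0, -0.0], [1.0, -0.029, -0.0], [-0.0, -0.0, -1.0]]
force: [-0.4, 0.9, -1.2]
opening: 0.399
grasp_force: 0.0
```

>>> {"method": "move_arm", "body": {
  "increments": [
    {"xyz": [0,0,30],"roll": 0,"grip": 40},
    {"xyz": [0,0,30],"roll": 0,"grip": 40},
    {"xyz": [0,0,20],"roll": 0,"grip": 40},
    {"xyz": [0,0,10],"roll": 0,"grip": 40},
    {"xyz": [0,0,0],"roll": 0,"grip": 40}
  ]
}}

```text
time_s: 12.58
position: [0.5037, -0.1088, 0.0495]
tcp_rot: [[0.03, 1.0, -0.005], [1.0, -0.03, 0.002], [0.002, -0.005, -1.0]]
force: [-0.5, -0.5, 0.0]
opening: 0.4
grasp_force: 0.0
```

>>> {"method": "move_arm", "body": {
  "increments": [
    {"xyz": [0,0,0],"roll": 0,"grip": 40},
    {"xyz": [0,0,5],"roll": 0,"grip": 40},
    {"xyz": [0,0,0],"roll": 0,"grip": 40},
    {"xyz": [0,0,0],"roll": 0,"grip": 40}
  ]
}}

```text
time_s: 12.92
position: [0.506, -0.1094, 0.0474]
tcp_rot: [[0.03, 1.0, 0.002], [1.0, -0.03, -0.001], [-0.001, 0.002, -1.0]]
force: [0.2, 1.0, 0.3]
opening: 0.399
grasp_force: 0.0
```

>>> {"method": "move_arm", "body": {
  "increments": [
    {"xyz": [0,0,4.6],"roll": 0,"grip": 40},
    {"xyz": [0,0,0],"roll": 0,"grip": 40},
    {"xyz": [0,0,0],"roll": 0,"grip": 40},
    {"xyz": [-3,0,0],"roll": 0,"grip": 40},
    {"xyz": [-3,0,0],"roll": 0,"grip": 40}
  ]
}}

```text
time_s: 13.33
position: [0.5053, -0.1155, 0.042]
tcp_rot: [[0.03, 1.0, 0.0], [1.0, -0.03, -0.0], [-0.0, 0.0, -1.0]]
force: [0.1, -0.2, -0.1]
opening: 0.397
grasp_force: 0.0
```

>>> {"method": "move_arm", "body": {
  "increments": [
    {"xyz": [-3,0,0],"roll": 0,"grip": 40},
    {"xyz": [-3,0,0],"roll": 0,"grip": 40},
    {"xyz": [-2.5,0,0],"roll": 0,"grip": 40},
    {"xyz": [-2.5,0,0],"roll": 0,"grip": 40},
    {"xyz": [0,0,0],"roll": 0,"grip": 40}
  ]
}}

```text
time_s: 13.75
position: [0.5048, -0.1268, 0.042]
tcp_rot: [[0.03, 1.0, -0.0], [1.0, -0.03, -0.0], [-0.0, -0.0, -1.0]]
force: [0.1, 0.3, 0.0]
opening: 0.399
grasp_force: 0.0
```

Now back off, lift, move away and check.

>>> {"method": "move_arm", "body": {
  "increments": [
    {"xyz": [8,0,0],"roll": 0,"grip": 40},
    {"xyz": [8,0,0],"roll": 0,"grip": 40},
    {"xyz": [0,0,-25],"roll": 0,"grip": 40},
    {"xyz": [0,0,-35],"roll": 0,"grip": 40},
    {"xyz": [20,0,-30],"roll": 0,"grip": 40}
  ]
}}

```text
time_s: 14.17
position: [0.5066, -0.0916, 0.1328]
tcp_rot: [[0.032, 0.999, 0.0], [0.999, -0.032, -0.001], [-0.001, 0.0, -1.0]]
force: [0.9, -0.6, 0.1]
opening: 0.398
grasp_force: 0.0
```

>>> {"method": "move_arm", "body": {
  "increments": [
    {"xyz": [35,0,-10],"roll": 0,"grip": 40},
    {"xyz": [35,0,0],"roll": 0,"grip": 40},
    {"xyz": [35,0,0],"roll": 0,"grip": 40},
    {"xyz": [35,0,0],"roll": 0,"grip": 40},
    {"xyz": [0,0,0],"roll": 0,"grip": 40}
  ]
}}

```text
time_s: 14.58
position: [0.5086, 0.0557, 0.1421]
tcp_rot: [[0.024, 1.0, -0.001], [1.0, -0.024, 0.002], [0.002, -0.001, -1.0]]
force: [-1.0, 0.7, -0.3]
opening: 0.402
grasp_force: 0.0
```

>>> {"method": "move_arm", "body": {
  "increments": [
    {"xyz": [0,0,0],"roll": 0,"grip": 40},
    {"xyz": [0,0,0],"roll": 0,"grip": 40},
    {"xyz": [0,0,0],"roll": 0,"grip": 40}
  ]
}}

```text
time_s: 14.83
position: [0.5102, 0.0489, 0.1418]
tcp_rot: [[0.031, 1.0, -0.0], [1.0, -0.031, -0.0], [-0.0, -0.0, -1.0]]
force: [-0.1, -0.0, 0.0]
opening: 0.396
grasp_force: 0.0
```

```bash
python3 - <<'E'
from h import *
im,P,T=cloud("top");cv2.imwrite("pics/top4.png",cv2.resize(im[200:300,260:500,::-1],None,fx=3.3,fy=3.3,interpolation=cv2.INTER_CUBIC));print(bot.read_state()["position"],bot.read_state()["time_s"])
Z=P[...,2]
for r in bot.trace("plate","top")[:1]: print(cv2.minAreaRect(P[r["mask"]&(Z>.035)][:,:2].astype(np.float32)*1000),np.nanmedian(P[r["mask"]],0))
E
```

```text
[0.51023281 0.04858318 0.14183746] 14.8833
((499.57989501953125, -191.2180633544922), (110.69269561767578, 92.41399383544922), 88.02233123779297) [ 0.49778089 -0.19117091  0.04625504]
```

View pics/top4.png

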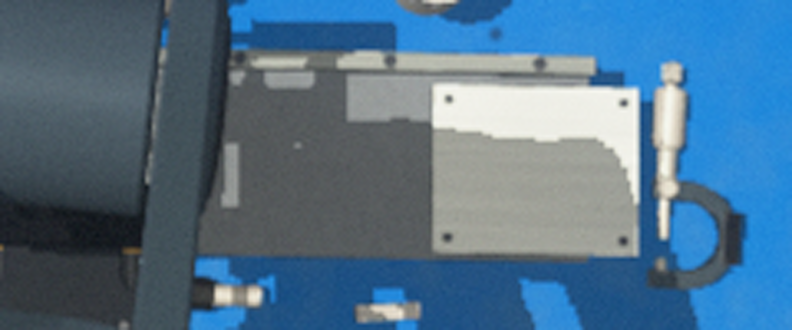

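The right edge is now at column 638 against the ledge end at 590, so about 25 mm sticks out. The plate is straight (88.0° against the ledge's 88.3°) and the micrometer hasn't moved.

```bash
python3 -c "
from rig import bot
print(bot.hand_in())"
```

```text
the job is handed in; nothing more can be done
None
```

The right-hand stop pin is pressed flush, the plate lies straight with about 25 mm past the micrometer's end of the ledge, and the job is handed in; no verdict came back.

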